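# Load a prize tin through the one-way flap of the prize lane

## Robot

A 6-joint arm with a two-finger parallel gripper is mounted at the origin on the work surface. World frame = base frame: x ahead of the robot, y to its left, z up, the work surface at z = 0. Lengths are in m, angles in degrees, forces in N, time in s.
With the tool pointing down it reaches from about 0.425 to 0.925 m from the base axis. Payload 12.5 kg.
Tool frame: the origin (TCP) lies at the very end of the fingers, on their centre line; the grasp point (between the pads) lies 19 mm behind it; z points along the fingers, y is the line along which they close (so a half turn about z gives the same grasp; the last joint's range is limited). The gripper opens to 85 mm and grips with 20 to 120 N. Pads are 22 mm wide; open, the fingers measure 114 mm over their backs; the gripper's body (76 mm by 85 mm) begins 54 mm behind the grasp point. The pads swing forward as they close: fully open they stand 13 mm farther back than shut.
Start: joints at [-77.727, 28.126, 89.318, -0, 62.55, -6.05], TCP at [0.197, -0.593, 0.231] pointing down, gripper open.
Joint ranges: [-177.58, 177.58], [-47.91, 125.51], [2.72, 160], [-65.01, 245.01], [3.68, 167.84], [-153.87, 153.87]. Speed limits (degrees/s): [127.2, 127.2, 159.86, 180, 180, 180].

## Interface

Orientations are given as [roll, pitch, yaw] about the fixed x, y, z axes, in that order (R = Rz(yaw) Ry(pitch) Rx(roll)).
In Python, from workcell import movep, line_to, move_j, grip, sleep, inverse_kinematics, observe, camera, IKError, sign_off gives the robot as it stands. Calls block until the motion is done:
- movep(position, orientation): joint-space move of the TCP to a pose.
- line_to(position, orientation=None, v=0.15, threshold=None): straight line of the TCP; orientation=None keeps the orientation; v is the mean speed in m/s. With threshold (N) it stops when the force on the tool has changed by that much, and returns True; else False.
- move_j(angles): joint-space move.
- grip(opening, squeeze=None): finger opening in m; squeeze is the grip in N (None keeps the last); returns when the fingers have stopped.
- sleep(seconds).
- inverse_kinematics(position, orientation): joint angles nearest the present ones, or None.
- observe(): the state.
- camera(name): name is "scene" or "top"; returns a dict with "pixels" (480x640x3 uint8, red, green, blue), "depth" (480x640 float32, m along the optical axis (not along the pixel's ray), 0 where there is no reading), "intrinsics" (3x3 intrinsics, pixels), "dist" ([k1, k2, p1, p2, k3] as OpenCV has them; the pictures are not rectified), "rvec" (rotation vector, rad) and "tvec" (3), from world to camera coordinates, as OpenCV has them. Camera axes: x right, y down, z forward; pixel columns grow to the right and rows downward; lengths in m; the calibration is good to about 2 mm. A picture is of the moment at which its call begins.
A pose or a line that the arm cannot do raises IKError and nothing moves.
- sign_off(): hands the job in; it is judged then, once.
The state is a dict: "time_s": time; "qpos": joint angles; "joint_vel": joint speeds; "joint_torque": joint torques, N m; "eef_pos": TCP position; "tcp_rot": TCP orientation; "contact_force": force on the tool from outside, world axes, zero at the start; "moment": the same for the moment, N m; "grip_width": finger opening in m; "gripper_force": force on a finger pad.
Only numpy, scipy, OpenCV 4.12 (cv2) and the standard library are available. Lean on these libraries where they do the work, as an engineer would, in place of code of your own. Each camera call takes 0.05 s, during which the arm holds its last target. There are 200 camera calls.

## Task

Load the oblong prize tin (the one with the straight bar handle) into the wooden prize lane: set it down in the open mouth, slide it in along the floor of the lane through the sprung one-way flap (never lift it over), and on until you feel it press in the sprung buffer at the far end - press the buffer partway in and hold it a moment, gently, without driving it to its limit or forcing the tin against the lane. Then let go, so that the tin stays inside with the buffer sprung back out and the flap shut behind it; leave everything else on the table where it is.

Things in the scene. Friction and masses are not known exactly. Their poses are not given: they have to be found in the camera images.
- tin_mid (a point): centre of the oblong metal tin, half-way up (32 mm above its underside). Tin body 60 long (its x) x 40 wide (its y) x 30 high, alike end for end, about 0.25 kg (varies). A straight bar handle stands on the lid: 40 long (along x) x 12 thick (along y), from 30 to 64 mm above the underside
- lane: fixed plywood lane, open on top (mm). Origin: underside, middle of the gate line; x runs inwards along the lane from the mouth, y left, z up. Floor board 6 thick, x -125 to 200. Flared cheeks x -70 to -45; then walls leave a way 46 wide (y -23 to 23) to the gate at x 0; behind it the right wall goes on at y -23, the left steps out to y 38 to give the flap room. Wall tops at z 24
- lane_mouth (a point): landing place on top of the lane's floor board, at lane x -90 mm, y 0, z 6; no walls here (x -125 to -70): a tin set down with its centre over this point and its long side along the lane stands clear of the flap
- lane_inner (a point): point on top of the floor board well behind the flap, lane x 105 mm, y 0, z 6. The tin's centre must be past lane x 84 before the flap can swing shut behind it, and then goes on to the buffer
- flap (a joint): angle (rad) of the steel flap across the lane at x 0: 0 = shut, grows to 1.6 as it swings inwards; it cannot swing outwards. A spring shuts it (0.02 N m shut, 0.11 wide open): pushing the tin through takes about 5 N and it is shoved towards the right wall. It is a bar 6 thick, 13 high, 17 to 30 mm above the lane's underside, free edge at y -22 mm; about 1.4 while the tin passes
- flap_hinge (a point): point on the flap's upright hinge axis, at lane x 0, y +32 mm, 23.5 mm above the lane's underside
- buffer (a joint): how far (m) the sprung buffer, a dark plate 34 mm wide, 25 high before a black block near the lane's far end, is pressed in: 0 out, 0.010 solid limit. The block is clamped anew each time and not measured: the tin first touches with its centre between lane x 92 and 118 mm. Feel for it: gives at 3 N, 6 N at 5 mm, 8 N at 8.5 mm; press it 3 to 8 mm
- round_tin: bystander: round lidded tin of the same bare metal, 59 across, 30 high, with a round knob 18 across on its lid up to 52; origin under its centre
- choc0: bystander: foil-wrapped dome-shaped sweet, 42 across, 37 high; origin under its centre
- choc1: bystander: a second foil-wrapped sweet, the same
- cup: bystander: plastic drinking cup, 72 across the rim, 85 high; origin under its centre
- tape: bystander: roll of paper tape lying flat, 84 across, 24 high; origin under its centre
- driver: bystander: screwdriver lying on the table; origin near its middle

How it is judged (in metres and radians):
On the way, in this order (a step that is already met when the one before it is completed fails the run):
1. the tin stands on the floor of the lane's mouth, in line, before the flap (x of tin_mid in the frame of lane between -0.13 and -0.03 m and y of tin_mid in the frame of lane between -0.012 and 0.012 m and z of tin_mid in the frame of lane below 0.046 m), for 0.1 s.
2. the tin, low in the lane, holds the flap open (value of joint flap above 0.8 rad and x of tin_mid in the frame of lane between -0.03 and 0.08 m and z of tin_mid in the frame of lane below 0.046 m), for 0.1 s.
3. the tin is past the flap and presses the buffer in by at least 3 mm for 0.3 s (x of tin_mid in the frame of lane above 0.086 m and value of joint buffer above 0.003 m and z of tin_mid in the frame of lane below 0.046 m), for 0.3 s.
At the end, for the whole second after the job is handed in: the tin lies at rest on the floor of the lane (upright to 0.1 rad) with its centre 86 to 130 mm behind the gate line and between 12 mm right and 25 mm left of the lane's middle line, let go; the flap is shut (under 0.06 rad) and the buffer has sprung back out (under 3 mm) (x of tin_mid in the frame of lane between 0.086 and 0.13 m and y of tin_mid in the frame of lane between -0.012 and 0.025 m and z of tin_mid in the frame of lane below 0.046 m and angle between the z axis of tin_mid and the z axis of lane, either way round below 0.1 rad and value of joint flap below 0.06 rad and value of joint buffer below 0.003 m and linear speed of tin below 0.02 m/s); the robot touches nothing.
It fails at once if the buffer is driven to its limit (beyond 8.5 mm of its 10 mm) (value of joint buffer above 0.0085 m).
It fails at once if the tin is forced against the lane or its flap with more than 60 N (contact force between tin and lane above 60 N).
It fails at once if the tin is raised out of, or lowered into, the lane behind the gate line instead of sliding along its floor (x of tin_mid in the frame of lane between 0 and 0.19 m and y of tin_mid in the frame of lane between -0.03 and 0.03 m and z of tin_mid in the frame of lane between 0.056 and 0.08 m).
It fails at once if a bystander is moved by more than 40 mm (distance of any of round_tin, choc0, choc1, cup, tape, driver from where it was at the start of the episode above 0.04 m).
It also fails if it takes over 67 s, if anything falls off the work surface, if the arm or the gripper's body presses on something with over 40 N, if the wrist force passes 120 N, or if a joint passes its speed limit or range.

## Working session

There is one attempt and no reset: what is moved stays moved. The work goes in short steps, each a Python script; the robot and the scene stay as the last script left them, time stands still between calls to the robot, and variables do not carry over. Pictures are saved under pics/ and viewed, at most 10 in all, crops included, and the job is handed in when it is done.

```bash
ls; mkdir -p pics
cat > h.py <<'E'
import numpy as np, cv2
from workcell import *
def snap(name):
    c=camera(name); np.savez('pics/'+name+'.npz',**{k:np.array(v) for k,v in c.items()}); return c
def ray(c,uv,z):
    K=np.array(c['intrinsics']);d=np.array(c['dist'],float);R=cv2.Rodrigues(np.array(c['rvec'],float))[0];t=np.array(c['tvec'],float).ravel()
    n=cv2.undistortPoints(np.array(uv,float).reshape(-1,1,2),K,d).reshape(-1,2)
    D=np.c_[n,np.ones(len(n))]@R; o=-R.T@t
    s=(z-o[2])/D[:,2]; return o+D*s[:,None]
def cloud(c):
    h,w=c['depth'].shape; v,u=np.mgrid[:h,:w]
    K=np.array(c['intrinsics']);d=np.array(c['dist'],float);R=cv2.Rodrigues(np.array(c['rvec'],float))[0];t=np.array(c['tvec'],float).ravel()
    n=cv2.undistortPoints(np.c_[u.ravel(),v.ravel()].astype(float).reshape(-1,1,2),K,d).reshape(-1,2)
    P=np.c_[n,np.ones(len(n))]*c['depth'].ravel()[:,None]
    return ((P-t)@R).reshape(h,w,3)
E
python3 - <<'E'
from h import *
for n in('top','scene'):
    c=snap(n); cv2.imwrite(f'pics/{n}0.png',c['pixels'][...,::-1]); print(n,c['intrinsics'],c['dist'],cv2.Rodrigues(np.array(c['rvec']))[0].T@-np.array(c['tvec']).ravel())
print(observe())
E
```

```text
pics
top [[492.92350493   0.         314.59736338]
 [  0.         492.92350493 251.09040844]
 [  0.           0.           1.        ]] [-0.08065897  0.          0.          0.          0.        ] [0.46992388 0.027805   1.15134274]
scene [[440.66302301   0.         321.22981122]
 [  0.         440.66302301 241.31045452]
 [  0.           0.           1.        ]] [-0.01955656  0.          0.          0.          0.        ] [ 0.950575   -0.21752026  0.77996361]
{'time_s': 0.1, 'qpos': array([-7.77265035e+01,  2.81610011e+01,  8.93452351e+01,  9.22996480e-04,
        6.25518265e+01, -6.04974572e+00]), 'joint_vel': array([-0.0063346 , -0.15118015, -0.12240776,  0.02624158,  0.07866107,
        0.02961285]), 'joint_torque': array([ 4.57335016e-03, -6.19442940e+01, -2.62025803e+01, -2.38180752e-05,
        2.86256880e-03,  8.91749949e-06]), 'eef_pos': array([ 0.19647601, -0.59310686,  0.23079126]), 'tcp_rot': array([-1.79942347e+02, -6.93344924e-03,  1.83228129e+01]), 'contact_force': array([ 0.05092466, -0.90687165,  0.45076945]), 'moment': array([-0.01663752,  0.0025034 ,  0.05578049]), 'gripper_force': 0.0, 'grip_width': 0.08592349678724398}
```

View pics/top0.png

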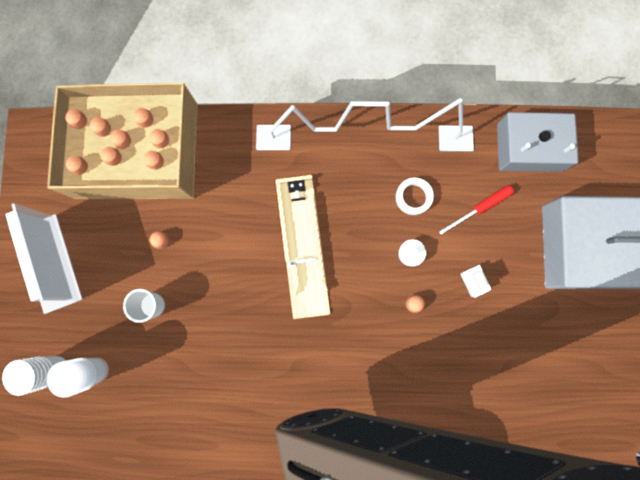

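View pics/scene0.png

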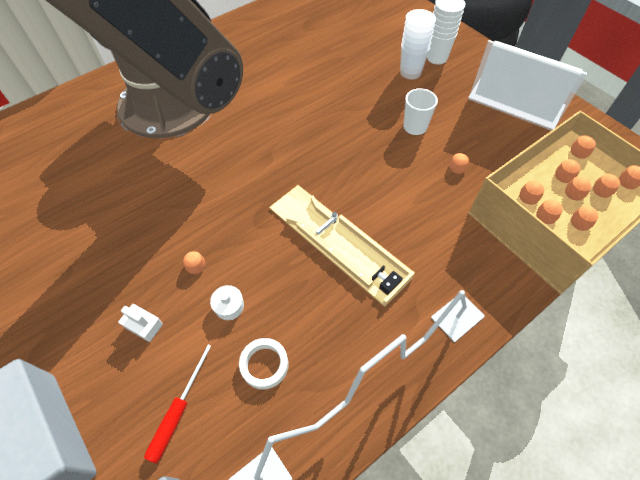

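The top picture shows the oblong tin with its handle at about (476,281), the round tin at (412,253), and the lane running from its mouth at (310,315) to its buffer end at (295,180). The flap is near (303,261). The scene picture shows the tin at (140,322) and the lane mouth at (295,200).

Run:
```python
from h import *
T={k:v for k,v in np.load('pics/top.npz').items()};S={k:v for k,v in np.load('pics/scene.npz').items()}
im=T['pixels'][...,::-1]
a=cv2.resize(im[165:330,265:345],None,fx=3.6,fy=3.6,interpolation=cv2.INTER_CUBIC)
b=cv2.resize(S['pixels'][175:315,260:420,::-1],None,fx=3,fy=3,interpolation=cv2.INTER_CUBIC)
h=max(a.shape[0],b.shape[0]);o=np.zeros((h,a.shape[1]+b.shape[1],3),np.uint8);o[:a.shape[0],:a.shape[1]]=a;o[:b.shape[0],a.shape[1]:]=b
print(o.shape);cv2.imwrite('pics/crop1.png',o)
for n,c,bx in(('top',T,(455,255,500,305)),('scene',S,(110,295,170,345))):
    P=cloud(c);x0,y0,x1,y1=bx;Q=P[y0:y1,x0:x1].reshape(-1,3);Q=Q[np.isfinite(Q).all(1)]
    m=(Q[:,2]>.012)&(Q[:,2]<.08);q=Q[m];print(n,len(q),np.percentile(q,[2,50,98],axis=0).round(4))
    lid=q[(q[:,2]>.024)&(q[:,2]<.036)];hd=q[(q[:,2]>.045)]
    for k,z in(('lid',lid),('hd',hd),('all',q)):
        if len(z)>5: print(k,len(z),cv2.minAreaRect((z[:,:2]*1000).astype(np.float32)),np.median(z[:,2]))
    # table z check & lane
T_=cloud(T);print('table z',np.median(T_[330:350,350:370,2]))
# lane board contour by colour in top
hsv=cv2.cvtColor(T['pixels'],cv2.COLOR_RGB2HSV);m=cv2.inRange(hsv,(15,20,130),(40,200,255));m[:165]=0;m[330:]=0;m[:,:265]=0;m[:,345:]=0
m=cv2.morphologyEx(m,cv2.MORPH_CLOSE,np.ones((9,9)))
ct=max(cv2.findContours(m,0,1)[0],key=cv2.contourArea);ct=cv2.convexHull(ct)
print(cv2.approxPolyDP(ct,2.5,True).reshape(-1,2).tolist())
```

```text
(594, 768, 3)
top 526 [[ 0.4862 -0.3381  0.0145]
 [ 0.5157 -0.3085  0.0316]
 [ 0.5475 -0.2866  0.0671]]
lid 339 ((516.4329223632812, -313.9916687011719), (62.01901626586914, 42.14447021484375), 24.246200561523438) 0.030623042443260994
hd 128 ((516.3284912109375, -313.0487976074219), (40.21311569213867, 12.631014823913574), 23.457731246948242) 0.06339352652648397
all 526 ((516.4329223632812, -313.9916687011719), (62.01901626586914, 42.14447021484375), 24.246200561523438) 0.03157556772069237
scene 820 [[ 0.4901 -0.3381  0.0139]
 [ 0.526  -0.3114  0.0304]
 [ 0.5497 -0.2876  0.065 ]]
lid 537 ((517.3001098632812, -313.797607421875), (62.960205078125, 39.90319061279297), 24.25513458251953) 0.030025136845757642
hd 174 ((517.3607788085938, -313.39727783203125), (40.43198013305664, 10.645590782165527), 22.746601104736328) 0.0627145485126397
all 820 ((517.3001098632812, -313.797607421875), (62.960205078125, 39.90319061279297), 24.25513458251953) 0.03037768223787307
table z 0.00047245351182519904
[[311, 175], [330, 311], [325, 315], [293, 318], [275, 180]]
```

View pics/crop1.png

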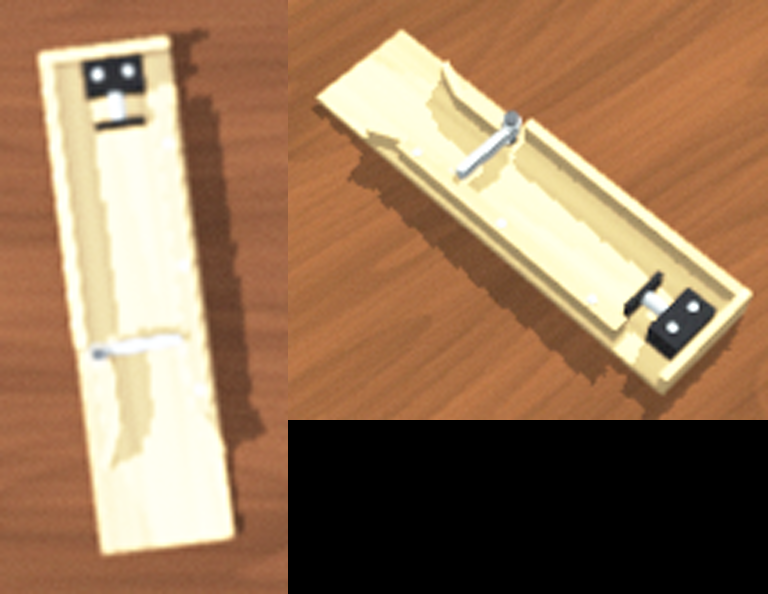

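The lane crops show the mouth corners at top pixels (293,318.6) and (330.6,314.4), and the far wall-top corners at (276,179.5) and (312.2,175.5). The flap hinge is on the left at about (291.7,263) and the buffer plate is at (298,199).

Run:
```python
from h import *
T={k:v for k,v in np.load('pics/top.npz').items()};S={k:v for k,v in np.load('pics/scene.npz').items()}
P=cloud(T)
mo=ray(T,[(293.1,318.6),(330.6,314.4)],.006);fa=ray(T,[(276,179.5),(312.2,175.5)],.024)
print('mouth',mo,'far',fa, np.linalg.norm(mo[0]-mo[1]),np.linalg.norm(fa[0]-fa[1]))
# wall top / floor points in approximate frame
for n,c in(('top',T),('scene',S)):
    P=cloud(c)
    d=np.array(fa[1]-mo[1])[:2];d/=np.linalg.norm(d);print('dir right edge',np.degrees(np.arctan2(d[1],d[0])))
    l=np.array([-d[1],d[0]]);O=mo[1][:2]+125*d/1000
    Q=P.reshape(-1,3);X=(Q[:,:2]-O)@d*1e3;Y=(Q[:,:2]-O)@l*1e3;Z=Q[:,2]*1e3
    print(n)
    for a in range(-140,210,20):
        k=(X>a)&(X<=a+20)&(Y>-20)&(Y<110)&(Z>3)
        w=k&(Z>19)&(Z<29)
        ys=np.sort(Y[w]); 
        g=np.split(ys,np.where(np.diff(ys)>6)[0]+1) if len(ys) else []
        f=k&(Z<10); print(a,'floor',np.percentile(Y[f],[1,99]).round(1) if f.sum()>5 else None,len(Y[f]),'walls',[(len(s),s[0].round(1),s[-1].round(1),s.mean().round(1)) for s in g])
```

```text
mouth [[0.42708049 0.10452033 0.006     ]
 [0.43755824 0.01798551 0.006     ]] far [[0.75031919 0.1476687  0.024     ]
 [0.76004479 0.0629141  0.024     ]] 0.08716684568081637 0.08531078324303867
dir right edge 7.931353482562806
top
-140 floor [-15.5 106.2] 92 walls []
-120 floor [-9.  95.7] 297 walls []
-100 floor [ -5.7 103.3] 293 walls []
-80 floor [-17.5 100.9] 279 walls [(13, np.float64(2.9), np.float64(9.4), np.float64(6.1)), (11, np.float64(73.7), np.float64(78.9), np.float64(76.4))]
-60 floor [-9.2 99.8] 242 walls [(28, np.float64(6.4), np.float64(18.3), np.float64(11.9)), (31, np.float64(64.3), np.float64(75.7), np.float64(70.9))]
-40 floor [-16.7 104.2] 221 walls [(45, np.float64(6.3), np.float64(17.9), np.float64(12.1)), (45, np.float64(64.2), np.float64(76.0), np.float64(69.9))]
-20 floor [-17.5 100.4] 206 walls [(46, np.float64(6.4), np.float64(20.1), np.float64(12.5)), (40, np.float64(63.9), np.float64(76.0), np.float64(69.7))]
0 floor [-13.6  94. ] 166 walls [(73, np.float64(6.3), np.float64(67.4), np.float64(25.9)), (19, np.float64(79.0), np.float64(87.0), np.float64(
[... 3206 characters left out ...]
5, np.float64(78.1), np.float64(88.0), np.float64(82.0))]
120 floor [ 2.8 79.4] 273 walls [(69, np.float64(5.3), np.float64(19.1), np.float64(10.9)), (47, np.float64(78.7), np.float64(87.1), np.float64(82.1))]
140 floor [ 2.9 79.8] 210 walls [(129, np.float64(5.5), np.float64(57.4), np.float64(25.5)), (48, np.float64(78.4), np.float64(86.3), np.float64(81.8))]
160 floor [ 0.9 79.8] 214 walls [(87, np.float64(20.7), np.float64(60.3), np.float64(39.8)), (47, np.float64(78.1), np.float64(87.9), np.float64(82.1))]
180 floor [ 2.3 94.9] 119 walls [(255, np.float64(3.5), np.float64(86.3), np.float64(47.9))]
200 floor [-9.3 84.1] 36 walls [(105, np.float64(3.6), np.float64(86.9), np.float64(43.8))]
```

The lane frame and the tin pose agree between the two views, so I'll grasp the tin.

```bash
cat >> h.py <<'E'
YAW=7.83; th=np.radians(YAW); D=np.array([np.cos(th),np.sin(th)]); L=np.array([-D[1],D[0]])
_d=np.radians(7.931); _D=np.array([np.cos(_d),np.sin(_d)]); _L=np.array([-_D[1],_D[0]])
O=np.array([.43756,.01799])+.1262*_D+.041*_L
def W(x,y,z): return [*(O+x*D+y*L),z]
def lane(p): q=np.array(p[:2])-O; return np.array([q@D,q@L,p[2]])
def F():
    f=np.mean([ (sleep(.02),observe()['contact_force'])[1] for _ in range(4)],axis=0); return np.array([f[:2]@D,f[:2]@L,f[2]])
E
python3 - <<'E'
from h import *
print(O)
o=[180,0,23.7]
grip(.06,40)
movep([.5168,-.3137,.15],o); print(F())
print(line_to([.5168,-.3137,.035],v=.08,threshold=12)); s=observe();print(s['eef_pos'],F())
w=grip(0.0,60); s=observe();print(s['grip_width'],s['gripper_force'],s['eef_pos'],F(),s['time_s'])
line_to([.5168,-.3137,.16],v=.1); s=observe();print(s['grip_width'],s['gripper_force'],F(),s['time_s'])
for n in('top','scene'):
    c=snap(n); cv2.imwrite(f'pics/{n}1.png',c['pixels'][...,::-1])
E
```

```text
[0.55689569 0.07601097]
[ 0.1565022   0.0004531  -0.03057259]
False
[ 0.51699733 -0.31383065  0.03546347] [ 0.16571642  0.07800701 -0.0772825 ]
0.011208558527466241 58.56684744358063 [ 0.51683765 -0.3137523   0.0351205 ] [-0.522559   -0.13066058  2.0211577 ] 4.2833
0.011266347619077499 58.353779911994934 [-0.22924457  0.17398763 -2.46471024] 5.75
```

View pics/scene1.png

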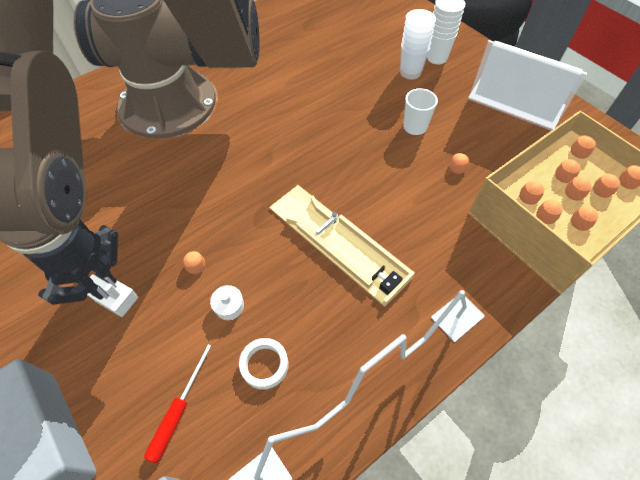

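The scene picture shows the tin held level by its handle at about (113,295), and nothing else has moved. The measured load is 2.5 N. Next I'll set it down in the mouth.

Run:
```python
from h import *
o=[180,0,YAW]
movep(W(-.09,0,.16),o); print('air',F())
line_to(W(-.09,0,.06),v=.08); print('air low',F())
print(line_to(W(-.09,0,.037),v=.015,threshold=4)); s=observe();print(lane(s['eef_pos']),F(),s['time_s'],s['tcp_rot'])
for n in('top','scene'):
    c=snap(n); im=c['pixels'][...,::-1]
    cv2.imwrite(f'pics/{n}2.png',cv2.resize(im[230:340,240:380] if n=='top' else im[140:300,240:430],None,fx=4,fy=4 if n=='top' else 3.5))
```

```text
air [-0.20315788  0.25079782 -2.97615048]
air low [-0.27892125  0.29669005 -2.68029484]
True
[-8.99798056e-02  4.70849383e-05  4.10613114e-02] [-0.46752104  0.57177577  6.0997847 ] 10.0167 [-1.79995678e+02  4.49522913e-03  7.82414330e+00]
```

View pics/scene2.png

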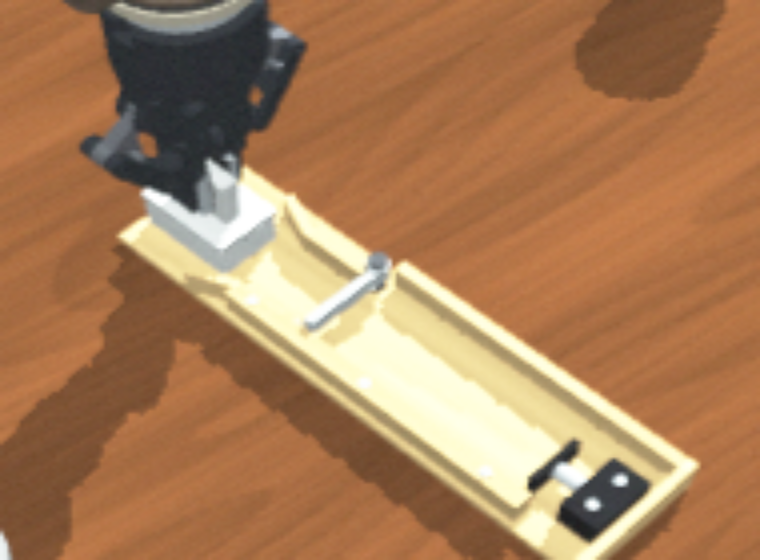

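View pics/top2.png

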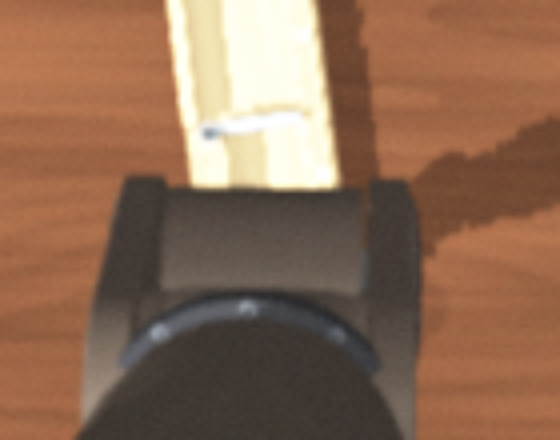

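The scene crop shows the tin standing level in the mouth between crop pixels (145,195) and (275,230), in line and before the flap. Now I'll check its lateral fit by depth, then slide it in short force-watched steps to just past the gate.

```bash
cat >> h.py <<'E'
def slide(x0,x1,y,z,f0,step=.01,v=.03,lim=9):
    x=x0
    while x<x1-1e-6:
        x=min(x+step,x1)
        hit=line_to(W(x,y,z),v=v,threshold=lim); s=observe(); f=F()-f0
        print(np.round(lane(s['eef_pos'])*1e3,1),f.round(1),'hit' if hit else '',round(s['time_s'],1))
        if abs(f[1])>4: y+=np.sign(f[1])*.0005
        if hit: break
    return x,y
E
python3 - <<'E'
from h import *
S={k:v for k,v in np.load('pics/scene.npz').items()}
Q=cloud(S).reshape(-1,3);X=(Q[:,:2]-O)@D*1e3;Y=(Q[:,:2]-O)@L*1e3;Z=Q[:,2]*1e3
k=(abs(Z-36)<3)&(X>-130)&(X<-40)&(abs(Y)<32);q=np.c_[X,Y][k]
print('lid',k.sum(),np.percentile(q,[1,99],axis=0).round(1),cv2.minAreaRect(q.astype(np.float32)),np.median(Z[k]))
f0=np.array([-.25,.3,-2.7]);z=.0413
line_to(W(-.09,0,z),v=.01);print(F()-f0)
print(slide(-.09,-.03,0,z,f0,step=.012,v=.04))
E
```

```text
lid 222 [[-116.9  -21.2]
 [ -58.3   19.8]] ((-87.56914520263672, -0.04245758056640625), (61.352020263671875, 42.89485168457031), 0.4123277962207794) 35.9806307625998
[ 0.15529555 -0.39530413  0.43270686]
[-77.8   0.   41.2] [-0.2 -0.7  0.3]  10.9
[-65.9   0.   41.2] [-0.1  0.1  0.4]  11.5
[-53.9   0.   41.2] [ 0.4 -0.1 -0.3]  12.0
[-41.9   0.   41.2] [ 0.3 -0.5 -0.5]  12.5
[-30.    0.   41.2] [ 0.4 -0.1  0.2]  13.0
(-0.03000000000000001, 0)
```

The tin is centred and slides freely. It goes through the flap next.

Run:
```python
from h import *
f0=np.array([-.1,.1,-2.7])
print(slide(-.03,.085,0,.0413,f0,step=.0115,v=.03,lim=15))
```

```text
[-19.5   0.2  41.2] [-5.6  0.7  4.4]  13.6
[-7.  -0.2 41.2] [-2.1 -3.  -0.6]  14.2
[ 5.  -0.1 41.4] [ 0.6 -3.  -0.5]  14.8
[16.4 -0.  41.3] [ 0.4 -2.9 -0.6]  15.4
[28.  -0.1 41.3] [ 1.2 -2.4 -0.3]  16.0
[39.5 -0.1 41.3] [ 1.9 -2.8 -0.4]  16.6
[51.  -0.1 41.3] [ 1.3 -2.7 -0.2]  17.2
[62.5 -0.1 41.3] [ 1.6 -2.1 -0.7]  17.8
[74.  -0.1 41.4] [ 1.7 -2.3 -0.7]  18.4
[85.1  0.2 41.2] [ 0.1 -0.4 -0.1]  19.0
(0.08499999999999999, 0)
```

The side force dropped at 85 mm, so the flap has closed behind the tin. Now I'll feel for the buffer in 1 mm steps.

Run:
```python
from h import *
z=.0413; f0=F(); x=.085; xc=None
while x<.122:
    x+=.001; line_to(W(x,0,z),v=.02); f=F()-f0; p=lane(observe()['eef_pos'])
    print(round(x*1e3),np.round(p*1e3,1),f.round(1))
    if xc is None and f[0]<-2: xc=p[0]
    if xc is not None and (f[0]<-5.6 or p[0]>xc+.005): break
sleep(.6); f=F()-f0; s=observe(); print('held',lane(s['eef_pos'])*1e3,f,s['grip_width'],xc,s['time_s'])
```

```text
86 [86.   0.  41.3] [-0.  -0.3  0.8]
87 [87.  -0.  41.3] [-0.   0.1  0.4]
88 [88.  -0.  41.3] [-0.1 -0.3 -0.1]
89 [89.   0.  41.3] [0.1 0.2 0.7]
90 [90.  -0.  41.3] [-0.3 -0.3  0.9]
91 [91.  -0.  41.3] [-0.2 -0.3  0.3]
92 [92.   0.  41.3] [-0.1 -0.3  0.5]
93 [93.  -0.  41.3] [ 0.1 -0.3  0.5]
94 [94.  -0.  41.3] [ 0.4 -0.1  0.5]
95 [95.  -0.  41.3] [-0.4 -0.2  0.4]
96 [96.   0.  41.3] [-0.1  0.1 -0.1]
97 [97.   0.  41.3] [-0.4  0.  -0.2]
98 [98.  -0.  41.3] [-0.3 -0.1  0.5]
99 [99.  -0.  41.3] [ 0.1 -0.2  0.5]
100 [100.    0.   41.3] [-0.2 -0.4  0.2]
101 [101.    0.   41.3] [0.1 0.1 0.6]
102 [102.   -0.   41.3] [-0.  -0.6  0.4]
103 [103.    0.   41.3] [-0.1 -0.   0.4]
104 [104.    0.   41.3] [ 0.1 -0.  -0.1]
105 [105.    0.   41.3] [ 0.1 -0.6  0.1]
106 [106.   -0.   41.3] [-0.  -0.6  0.4]
107 [107.   -0.   41.3] [ 0.3 -0.2  0.1]
108 [108.    0.   41.3] [ 0.1 -0.1  0.4]
109 [109.   -0.   41.3] [-0.3 -0.1  0.2]
110 [110.    0.   41.3] [ 0.1 -0.1  0.6]
111 [111.    0.   41.3] [-0.1 -0.1  0.3]
112 [112.   -0.   41.3] [-0.7 -0.1 -0.2]
113 [113.    0.   41.3] [-0.2 -0.7  0.6]
114 [114.    0.   41.3] [-0.8 -0.1  0.6]
115 [115.   -0.   41.3] [ 0.2 -0.2  0.2]
116 [116.    0.   41.3] [-0.5  0.2  0.5]
117 [117.    0.   41.3] [ 0.4 -0.3 -0.2]
118 [118.    0.   41.3] [ 0.1 -0.   0.2]
119 [118.7   0.   41.3] [-4.3 -0.2  2.3]
120 [119.8   0.   41.3] [-4.9 -0.2  2.2]
121 [120.8   0.   41.2] [-4.8  0.3  2.6]
122 [1.218e+02 1.000e-01 4.130e+01] [-5.4  0.3  2.7]
held [1.21809596e+02 2.78055339e-02 4.12804725e+01] [-5.85773538 -0.24636563  2.68064006] 0.011257426467132854 0.11866801439975974 31.5333
```

The buffer was met at about 118.3 mm. I'll press about 1 mm deeper for margin, hold, then back off until it is clear and release.

Run:
```python
from h import *
z=.0413; f0=np.array([-.1,-.1,-2.5])
line_to(W(.123,0,z),v=.01); 
for _ in range(4): sleep(.2); print('press',lane(observe()['eef_pos'])*1e3,(F()-f0).round(1))
line_to(W(.1165,0,z),v=.02); print('off',(F()-f0).round(1))
line_to(W(.1165,0,.0409),v=.01); print('down',(F()-f0).round(1))
grip(.05); s=observe(); print(s['grip_width'],F(),s['time_s'])
line_to(W(.1165,0,.20),v=.12)
movep([.45,-.25,.3],[180,0,YAW])
for n in('top','scene'):
    c=snap(n); im=c['pixels'][...,::-1]
    cv2.imwrite(f'pics/{n}3.png',im)
S=c;Q=cloud(S).reshape(-1,3);X=(Q[:,:2]-O)@D*1e3;Y=(Q[:,:2]-O)@L*1e3;Z=Q[:,2]*1e3
k=(abs(Z-36)<3)&(X>70)&(X<160)&(abs(Y)<32);q=np.c_[X,Y][k]
print('lid',k.sum(),np.percentile(q,[1,99],axis=0).round(1),np.median(Z[k]),observe()['time_s'])
```

```text
press [1.22726691e+02 2.87139935e-02 4.12500467e+01] [-5.6  0.4  2.6]
press [1.22718744e+02 4.10279169e-02 4.12860947e+01] [-5.7  0.4  2.9]
press [1.22719404e+02 2.04828834e-02 4.12606923e+01] [-5.7  0.4  2.7]
press [1.22688003e+02 5.10574282e-02 4.12655193e+01] [-5.9  0.1  2.6]
off [0.5 0.2 0.2]
down [0.3 0.3 2.2]
0.050144313425504565 [-0.09032416  0.21242378  0.04683681] 34.1667
lid 351 [[ 88.  -21. ]
 [148.3  18.8]] 35.96305566448062 37.3583
```

View pics/scene3.png

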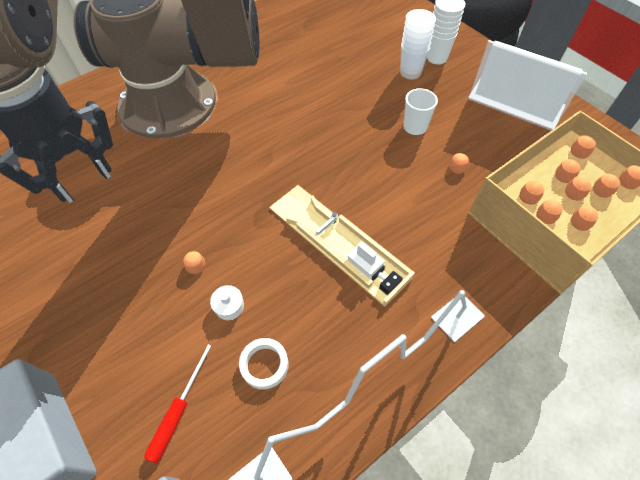

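The scene picture shows the tin inside the lane at (366,260), just clear of the buffer at about (380,270). The flap at (327,224) is shut as it was at the start, and the bystanders have not moved. I'm handing it in.

```bash
python3 -c "
from workcell import *
print(sign_off())"
```

```text
the job is handed in; nothing more can be done
None
```

The job is handed in, though no verdict came back: the tin went in through the flap and pressed the buffer about 4.5 mm (5.7 N), then was released at about lane x 118 mm with the flap shut behind it and nothing else moved.

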